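# Fit the fishtail nozzle to the fume extractor and open its damper

## Task

Nest the tapered spigot of the nozzle with the flat fishtail beak in the tapered ring on top of the fume extractor and press it firmly home, feeling for the height at which it seats. Then, keeping it pressed in so that its taper grips the ring (10 to 15 N will do, at over 20 N the ring's overload sleeve gives way), turn it clockwise seen from above until the ring meets its stop and the damper is fully open. Leave it seated upright in the ring, let go, and do not disturb the other things on the bench.

Things in the scene. Friction and masses are not known exactly. Their poses are not given: they have to be found in the camera images.
- flat_nozzle: the wanted nozzle, grey plastic, 113 mm tall, 0.12 to 0.26 kg, standing upright. Origin: centre of the spigot's lower end, z up. Spigot radius 14 mm at z = 0, widening to 24 mm at z = 37 (15 degree half-angle); flange of radius 27 at z = 37 to 42; neck of radius 16; flat fishtail beak from z = 55 to 112, 26 mm thick along the nozzle's y, 50 (foot) to 76 mm (mouth) wide along its x
- beak (a point): point on the nozzle's axis in the middle of its beak, 90 mm above the nozzle's origin, axes as the nozzle's: the place to grip, across the 26 mm (closing along y)
- tower (a point): centre of the upper edge of the extractor's fixed black tower, z up, on the ring's axis, 164 to 184 mm above the bench. The ring stands up out of it: its rim is 2 to 22 mm higher than this point, set differently each time and not reported. Fully home, the nozzle's origin is 33.6 mm below the rim (so 11.6 to 31.6 mm below this point), 4 mm left between flange and rim
- damper (a joint): turn of the damper ring, rad: 0 shut, growing clockwise seen from above, hard stop at 1.3 = fully open; starts at 0 to 0.25. It rubs with a steady 0.25 N m and stays where left. Only the friction of the nozzle's taper turns it: under the nozzle's weight alone it slips, under a downward push of 10 to 15 N it grips
- sleeve (a joint): the ring has a rim of radius 34 mm and an open tapered bore, radius 23 mm at the rim to 15.5 at 28 mm depth, 15 degree half-angle like the spigot; the nozzle fits in any yaw. Joint: sinking of the ring's overload sleeve, m: 0 in place; rigid until pressed down with about 20 N, then the ring gives way downward (to 0.008) and stays there: spoiled
- extractor: bench fume extractor, fixed, white, 220 x 240 mm, 120 mm tall on screw feet that lift it by up to 20 mm, origin under its centre, z up. In the middle of its top a black tower (radius 43 mm, 44 mm tall) carries the aluminium damper ring. A rib on the ring points to a narrow mark when shut, a wide one when open
- round_nozzle: the other nozzle: same tapered spigot (37 mm) and flange but a round, trumpet-shaped top (52 mm across, 95 mm tall overall); standing on its spigot; origin under its centre; not wanted, leave it standing
- screwdriver: screwdriver lying on the bench, about 200 mm long; leave alone
- solder_reel: black reel standing on its end, 60 mm across, 44 mm tall, origin under its centre; leave alone
- hard_drive: hard drive lying flat, 147 x 102 x 24 mm; leave alone
- heatsink: finned aluminium heatsink, 70 x 70 x 30 mm, origin under its centre; leave alone
- mug: white mug, 80 mm across, 90 mm tall; leave alone
- pliers: black-handled pliers lying flat, about 145 mm long; leave alone
There are look-alikes about, which are no part of the job. Leave any red look-alike of the flat_nozzle alone.

How it is judged (in metres and radians):
On the way, in this order (a step that is already met when the one before it is completed fails the run):
1. the flat nozzle is nested fully home in the ring and pressed there, the damper not yet turned open (horizontal distance between flat_nozzle and tower below 0.003 m and z of flat_nozzle in the frame of tower below -0.0091 m and angle between flat_nozzle's own z axis and vertical below 0.06 rad and contact force between flat_nozzle and damper above 11 N and value of joint damper below 0.5 rad), for 0.2 s.
2. the nozzle, still seated, has turned the damper fully open (horizontal distance between flat_nozzle and tower below 0.003 m and z of flat_nozzle in the frame of tower below -0.0091 m and angle between flat_nozzle's own z axis and vertical below 0.06 rad and value of joint damper above 1.2 rad), for 0.2 s.
At the end, for the whole second after the job is handed in: The flat nozzle sits upright (within 0.06 rad) and centred (within 3 mm) in the ring, its spigot down in the bore (lower end at least 9.1 mm below the tower's edge), at rest and released; the damper is at least 1.2 rad open; nothing else has been moved (all of step 2 and linear speed of flat_nozzle below 0.01 m/s); the robot touches nothing.
It fails at once if the nozzle is pressed or dropped so hard that the ring's sleeve gives way (over about 20 N) (value of joint sleeve above 0.0015 m).
It fails at once if another thing on the bench is moved by more than 25 mm or the round nozzle is knocked over (distance of any of round_nozzle, screwdriver, solder_reel, hard_drive, heatsink, mug, pliers from where it was at the start of the episode above 0.025 m or angle between round_nozzle's own z axis and vertical above 0.4 rad).
It also fails if it takes over 61 s, if anything falls off the work surface, if the arm or the gripper's body presses on something with over 40 N, if the wrist force passes 120 N, or if a joint passes its speed limit or range.

## Robot

A 7-joint arm with a two-finger parallel gripper is mounted at the origin on the work surface. World frame = base frame: x ahead of the robot, y to its left, z up, the work surface at z = 0. Lengths are in m, angles in degrees, forces in N, time in s.
With the tool pointing down it reaches from about 0.425 to 0.95 m from the base axis. Payload 4.7 kg.
Tool frame: the origin (TCP) lies midway between the tips of the shut fingers; the grasp point (between the pads) lies 19 mm behind it; z points along the fingers, y is the line along which they close (so a half turn about z gives the same grasp; the last joint's range is limited). The gripper opens to 87 mm and grips with 3 to 60 N. Pads are 19 mm wide; open, the fingers measure 117 mm over their backs; the gripper's body (75 mm by 190 mm) begins 51 mm behind the grasp point.
Start: joints at [-75.224, 26.849, -2.785, 87.806, 1.381, 65.374, -4.715], TCP at [0.191, 0.647, 0.223] pointing down, gripper open.
Joint ranges: [-148.3, 148.3], [-19.14, 114.17], [-79.39, 73.82], [5.75, 140.21], [-59.74, 239.74], [12.07, 113.84], [-152.46, 152.46]. Speed limits (degrees/s): [147.25, 147.25, 180, 180, 180, 180, 180].

## Interface

Orientations are given as [roll, pitch, yaw] about the fixed x, y, z axes, in that order (R = Rz(yaw) Ry(pitch) Rx(roll)).
In Python, from cell import status, vision, bot gives the robot as it stands.
- The arm moves only by the shell command python3 -m inch 'ROWS' [OPENING] [FORCE]. ROWS is JSON, a list of rows, each an object with "xyz": the shift along the world's x, y, z in mm, a list of three; "delta_rot": the turn, a rotation vector about the world's x, y, z in degrees, a list of three. In form: [{"xyz": [tx, ty, tz], "delta_rot": [rx, ry, rz]}, ...]. A call has 1 to 5 rows; each row is the pose to reach, as a shift and turn from the pose commanded when the call began; what a row does not reach only later rows make up. A row lasts 1/10 s, in which the tool goes at most 50 mm and 8.59 degrees, less where a joint would pass 70% of its speed; a pose out of reach is approached as far as the arm can. A call with a gripper value outside its range is refused whole. OPENING is the finger opening in mm, from 0 to 87, set as the call begins (- or left out, the last holds). The fingers move at their own pace and stop on an object; FORCE is the grip in N (left out, the last holds). Time passes only in rows, so rows that repeat a pose let the fingers close. It gives the time, the measured TCP pose, the force, the opening and the grip force at its end, in the units of the state.
- status.observe(): the state, without advancing time (a new reading comes with each control period).
- vision.read_camera(name): name is "scene" or "top" or "wrist"; returns (picture, depth): 480x640x3 uint8, blue, green, red; 480x640 float32, m along the optical axis (not along the pixel's ray), 0 where there is no reading.
- vision.calibration(name): a dict with "fx", "fy", "cx", "cy" (pixels), "camera_from_world" (4x4, takes a point from world to camera coordinates); the wrist camera has in their place "mount" (4x4, takes a point from camera to tool coordinates, whose origin is the TCP and whose axes are the flange's). Camera axes: x right, y up, looking along -z (the intrinsics and any distortion apply to the point x, -y, -z); pixel columns grow to the right and rows downward; lengths in m; the calibration is good to about 2 mm. A picture is of the moment at which its call begins: read the wrist's pose just before it. calibration takes no time and is no camera call.
- bot.job_done(): hands the job in; it is judged then, once.
The state is a dict: "clock": time; "joint_positions": joint angles; "qvel": joint speeds; "tau": joint torques, N m; "tcp_pos": TCP position; "eef_rot": TCP orientation; "wrist_force": force on the tool from outside, world axes, zero at the start; "ft_torque": the same for the moment, N m; "finger_gap": finger opening in m; "grasp_force": force on a finger pad.
Only numpy, scipy, OpenCV 4.12 (cv2) and the standard library are available. Lean on these libraries where they do the work, as an engineer would, in place of code of your own. Each camera call takes 0.05 s, during which the arm holds its last target. There are 200 camera calls.

## Working session

There is one attempt and no reset: what is moved stays moved. The work goes in short steps, Python scripts to look and compute and a shell command to move; the robot and the scene stay as the last step left them, time stands still between calls to the robot, and variables do not carry over. Pictures are saved under pics/ and viewed, at most 10 in all, crops included, and the job is handed in when it is done.

```bash
mkdir -p pics; ls; cat > h.py <<'E'
import numpy as np,cv2
from cell import status,vision,bot
from scipy.spatial.transform import Rotation as R
def cloud(name):
    s=status.observe(); im,d=vision.read_camera(name); c=vision.calibration(name)
    v,u=np.mgrid[:480,:640]
    P=np.stack([(u-c['cx'])/c['fx']*d,-(v-c['cy'])/c['fy']*d,-d],-1)
    if 'mount' in c:
        M=np.eye(4);M[:3,:3]=R.from_euler('xyz',s['eef_rot'],degrees=True).as_matrix();M[:3,3]=s['tcp_pos'];T=M@np.array(c['mount'])
    else: T=np.linalg.inv(np.array(c['camera_from_world']))
    W=P@T[:3,:3].T+T[:3,3]; W[d<=0]=np.nan
    return im,d,W,c,s
E
python3 - <<'E'
from h import *
for n in ['top','scene']:
    im,d,W,c,s=cloud(n); cv2.imwrite(f'pics/{n}0.png',im); np.save(n+'0.npy',W); print({k:v for k,v in c.items() if k not in('camera_from_world','mount')}, np.linalg.inv(np.array(c['camera_from_world']))[:3].round(3).tolist())
print(s)
E
```

```text
pics
{'fx': 434.20232568707627, 'fy': 434.20232568707627, 'cx': 318.75970502641155, 'cy': 244.75006484666548} [[0.029, 0.98, -0.197, 0.364], [-0.999, 0.034, 0.02, -0.062], [0.027, 0.196, 0.98, 1.14]]
{'fx': 543.7993979714662, 'fy': 543.7993979714662, 'cx': 321.7394601429717, 'cy': 245.58866620116356} [[0.657, -0.604, 0.451, 0.999], [0.754, 0.525, -0.395, -0.461], [0.002, 0.6, 0.8, 0.918]]
{'clock': 0.05, 'joint_positions': array([-75.22230455,  26.90044551,  -2.7848258 ,  87.87326731,
         1.38162246,  65.37432969,  -4.71766442]), 'qvel': array([ 0.02444011, -0.02972426,  0.00878877, -0.09243789, -0.00505022,
       -0.05958475, -0.0590569 ]), 'tau': array([ 9.12417199e-04, -5.09631193e+01, -8.10752367e-02, -2.37087643e+01,
       -6.15697727e-02,  3.44863418e-02,  5.81581367e-05]), 'tcp_pos': array([0.19077965, 0.64685843, 0.2214659 ]), 'eef_rot': array([-1.79885640e+02,  4.63486880e-03,  1.63566845e+02]), 'wrist_force': array([ 0.34296593,  0.1147606 , -0.2558003 ]), 'ft_torque': array([-0.00453149,  0.00491721,  0.01111104]), 'grasp_force': 0.0, 'finger_gap': 0.086858467966879}
```

View pics/top0.png

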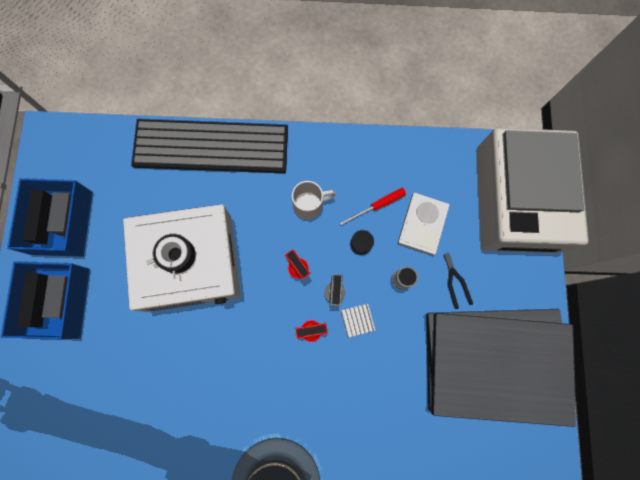

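View pics/scene0.png

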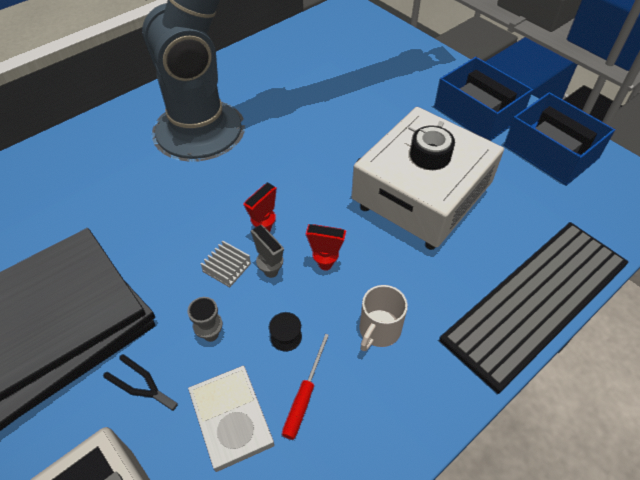

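The top view shows the grey fishtail at about (335,290), with red look-alikes at (298,265) and (311,330), the heatsink at (358,320), the round nozzle at (404,278) and the extractor ring at (174,253). The scene view agrees, with the grey fishtail at (268,250) and the ring at (433,140).

```bash
cat > m.py <<'E'
from h import *
def rect(p):
    r=cv2.minAreaRect((p[:,:2]*1000).astype(np.float32)); b=cv2.boxPoints(r); e=[b[1]-b[0],b[2]-b[1]]; e=max(e,key=np.linalg.norm)
    return np.round(r[0],1),np.round(r[1],1),round(np.degrees(np.arctan2(e[1],e[0]))%180,1)
if __name__=='__main__':
  for n in ['top','scene']:
    W=np.load(n+'0.npy'); im=cv2.imread(f'pics/{n}0.png').astype(int); z=W[...,2]
    sp=im.max(-1)-im.min(-1)
    m=(z>.095)&(z<.125)
    k,l,st,ce=cv2.connectedComponentsWithStats(m.astype(np.uint8))
    for i in range(1,k):
        if 80<st[i,4]<2500:
            p=W[l==i]; print(n,'hi',ce[i].round(),st[i,4],rect(p),'z',np.percentile(p[:,2],[5,50,95]).round(4),'sat',np.median(sp[l==i]))
    # extractor
    e=(z>.11)&(z<.15)&(W[...,1]>.1)&(W[...,0]>.2)&(W[...,0]<.8)
    p=W[e]; print(n,'box',rect(p),np.median(p[:,2]))
    t=(z>.16)&(z<.25)&(W[...,1]>.1)&(W[...,0]>.2); p=W[t]
    print(n,'tower', len(p),p.mean(0),np.percentile(p[:,2],[2,10,25,50,75,90,98]).round(4))
    h,b=np.histogram(p[:,2],np.arange(.16,.22,.002)); print(dict(zip(b.round(3),h)))
E
python3 m.py
```

```text
top hi [508. 204.] 1016 (array([ 691.6, -557.4]), array([362.3, 174.1]), np.float32(34.9)) z [0.0968 0.1141 0.1243] sat 6.0
top hi [210. 280.] 400 (array([480.7, 180.7]), array([154.9, 316.2]), np.float32(143.0)) z [0.0975 0.1128 0.1227] sat 5.0
top hi [297. 264.] 342 (array([523.5, -32.3]), array([74.7, 26.1]), np.float32(37.6)) z [0.1073 0.1127 0.1164] sat 48.0
top hi [408. 276.] 198 (array([ 502.2, -301.2]), array([44. , 48.6]), np.float32(97.2)) z [0.0952 0.0966 0.1003] sat 2.0
top hi [336. 289.] 352 (array([ 464.1, -127.2]), array([26.3, 74.5]), np.float32(178.2)) z [0.1077 0.1123 0.1162] sat 2.0
top hi [311. 330.] 362 (array([367.3, -70.7]), array([25.9, 74.3]), np.float32(101.6)) z [0.108  0.1126 0.1158] sat 42.0
top hi [279. 472.] 137 (array([57.5, -7.6]), array([81.1, 15.7]), np.float32(81.2)) z [0.0963 0.1096 0.1232] sat 8.0
top box (array([525.2, 244.9]), array([232.9, 241.8]), np.float32(100.0)) 0.13622916484324943
top tower 1120 [0.52722793 0.24598209 0.17897471] [0.1616 0.17   0.178  0.1806 0.1824 0.184  0.1858]
{np.float64(0.16): np.int64(29), np.float64(0.162): np.int
[... 2180 characters left out ...]
t64(0.174): np.int64(55), np.float64(0.176): np.int64(72), np.float64(0.178): np.int64(187), np.float64(0.18): np.int64(276), np.float64(0.182): np.int64(258), np.float64(0.184): np.int64(90), np.float64(0.186): np.int64(6), np.float64(0.188): np.int64(0), np.float64(0.19): np.int64(0), np.float64(0.192): np.int64(0), np.float64(0.194): np.int64(0), np.float64(0.196): np.int64(0), np.float64(0.198): np.int64(0), np.float64(0.2): np.int64(0), np.float64(0.202): np.int64(0), np.float64(0.204): np.int64(0), np.float64(0.206): np.int64(0), np.float64(0.208): np.int64(0), np.float64(0.21): np.int64(0), np.float64(0.212): np.int64(0), np.float64(0.214): np.int64(0), np.float64(0.216): np.int64(0)}
```

```bash
python3 -m inch '[{"xyz":[30,-36,15],"delta_rot":[0,0,3]},{"xyz":[60,-72,30],"delta_rot":[0,0,6]},{"xyz":[90,-108,45],"delta_rot":[0,0,9]},{"xyz":[120,-144,60],"delta_rot":[0,0,12]},{"xyz":[150,-180,75],"delta_rot":[0,0,14.4]}]' 60 20
python3 -m inch '[{"xyz":[30,-36,10],"delta_rot":[0,0,0]},{"xyz":[60,-72,20],"delta_rot":[0,0,0]},{"xyz":[90,-108,30],"delta_rot":[0,0,0]},{"xyz":[120,-144,40],"delta_rot":[0,0,0]},{"xyz":[120,-180,60],"delta_rot":[0,0,0]}]'
python3 -m inch '[{"xyz":[10,-20,5],"delta_rot":[0,0,0]},{"xyz":[10,-20,5],"delta_rot":[0,0,0]},{"xyz":[10,-20,5],"delta_rot":[0,0,0]}]'
python3 - <<'E'
from h import *
im,d,W,c,s=cloud('wrist'); cv2.imwrite('pics/w1.png',im); np.savez('w1.npz',W=W,im=im); print(s['tcp_pos'],s['eef_rot'],s['joint_positions'],s['clock']); print(np.array(c['mount']).round(3).tolist())
E
```

```text
clock: 0.6
tcp_pos: [0.3418, 0.4656, 0.2978]
eef_rot: [-180.0, -0.0, 178.1]
wrist_force: [-0.0, 0.6, 0.1]
finger_gap: 0.0616
grasp_force: 0.0
clock: 1.1
tcp_pos: [0.4635, 0.2838, 0.3559]
eef_rot: [-179.8, -0.1, 177.7]
wrist_force: [0.5, -0.2, 0.4]
finger_gap: 0.06
grasp_force: 0.0
clock: 1.4
tcp_pos: [0.4705, 0.2677, 0.3622]
eef_rot: [180.0, -0.1, 177.9]
wrist_force: [-1.3, 0.5, 0.2]
finger_gap: 0.0602
grasp_force: 0.0
[0.4705035  0.267678   0.36217511] [ 1.79980268e+02 -5.13753810e-02  1.77946698e+02] [-39.52122222   8.72786163   6.31225571  94.80276849  -1.02998389
  76.5540734   54.90525322] 1.4
[[0.0, 0.955, 0.297, 0.082], [1.0, 0.0, -0.001, -0.001], [-0.001, 0.297, -0.955, -0.163], [0.0, 0.0, 0.0, 1.0]]
```

View pics/w1.png

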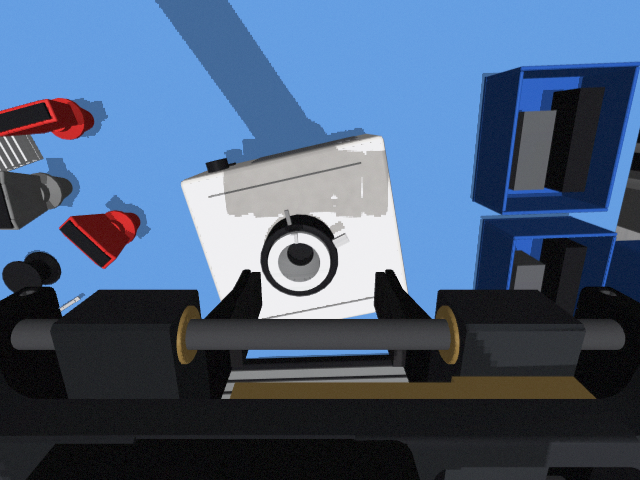

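Ring seen at about (299,256), with the rib at (289,217) and two marks at (335,228) and (341,240). I fit the rim next.

```bash
cat > ring.py <<'E'
from h import *
from scipy.optimize import least_squares
def circ(p,r=None):
    f=lambda q:np.hypot(p[:,0]-q[0],p[:,1]-q[1])-(q[2] if r is None else r)
    return least_squares(f,[p[:,0].mean(),p[:,1].mean(),.03],loss='soft_l1',f_scale=.001).x
def rep(im,W):
    g=im.astype(int).mean(-1); z=W[...,2]; near=np.hypot(W[...,0]-.527,W[...,1]-.245)<.06
    for nm,m in [('bright',near&(z>.172)&(g>150)),('dark',near&(z>.172)&(g<60))]:
        p=W[m]; h,b=np.histogram(p[:,2],np.arange(.17,.21,.0015)); print(nm,len(p),dict(zip((b*1000).round(1).tolist(),h.tolist())))
    zr=np.median(z[near&(z>.178)&(g>150)]); m=(near&(z>zr-.004)&(g>150)).astype(np.uint8)
    m=cv2.morphologyEx(m,cv2.MORPH_OPEN,np.ones((3,3)))
    k,l,st,ce=cv2.connectedComponentsWithStats(m); i=1+st[1:,4].argmax(); m=(l==i).astype(np.uint8)
    cs,hi=cv2.findContours(m,cv2.RETR_CCOMP,cv2.CHAIN_APPROX_NONE); 
    for c in sorted(cs,key=len)[-2:]:
        p=W[c[:,0,1],c[:,0,0]]; print('contour',len(p),'circle',circ(p).round(4),'z',np.nanmedian(p[:,2]).round(4))
if __name__=='__main__':
    f=np.load('w1.npz'); rep(f['im'],f['W'])
    for n in ['top','scene']: print(n); rep(cv2.imread(f'pics/{n}0.png'),np.load(n+'0.npy'))
E
python3 ring.py
```

```text
bright 1762 {170.0: 0, 171.5: 0, 173.0: 0, 174.5: 0, 176.0: 2, 177.5: 2, 179.0: 32, 180.5: 131, 182.0: 358, 183.5: 1045, 185.0: 176, 186.5: 16, 188.0: 0, 189.5: 0, 191.0: 0, 192.5: 0, 194.0: 0, 195.5: 0, 197.0: 0, 198.5: 0, 200.0: 0, 201.5: 0, 203.0: 0, 204.5: 0, 206.0: 0, 207.5: 0}
dark 2374 {170.0: 0, 171.5: 15, 173.0: 18, 174.5: 20, 176.0: 27, 177.5: 23, 179.0: 175, 180.5: 854, 182.0: 243, 183.5: 3, 185.0: 0, 186.5: 0, 188.0: 0, 189.5: 0, 191.0: 0, 192.5: 0, 194.0: 0, 195.5: 0, 197.0: 0, 198.5: 0, 200.0: 0, 201.5: 0, 203.0: 0, 204.5: 0, 206.0: 0, 207.5: 0}
contour 122 circle [0.5285 0.2447 0.0232] z 0.1838
contour 179 circle [0.5288 0.2444 0.0333] z 0.184
top
bright 459 {170.0: 0, 171.5: 0, 173.0: 0, 174.5: 1, 176.0: 7, 177.5: 16, 179.0: 38, 180.5: 122, 182.0: 135, 183.5: 91, 185.0: 44, 186.5: 3, 188.0: 1, 189.5: 1, 191.0: 0, 192.5: 0, 194.0: 0, 195.5: 0, 197.0: 0, 198.5: 0, 200.0: 0, 201.5: 0, 203.0: 0, 204.5: 0, 206.0: 0, 207.5: 0}
dark 233 {170.0: 0, 171.5: 5, 173.0: 4, 174.5: 9, 176.0: 16, 177.5: 48, 179.0: 72, 180.5: 43, 182.0: 31, 183.5: 5, 185.0: 0, 186.5: 0, 188.0: 0, 189.5: 0, 191.0: 0, 192.5: 0, 194.0: 0, 195.5: 0, 197.0: 0, 198.5: 0, 200.0: 0, 201.5: 0, 203.0: 0, 204.5: 0, 206.0: 0, 207.5: 0}
contour 153 circle [0.5294 0.2464 0.031 ] z 0.1828
scene
bright 364 {170.0: 0, 171.5: 0, 173.0: 0, 174.5: 0, 176.0: 1, 177.5: 6, 179.0: 17, 180.5: 68, 182.0: 143, 183.5: 96, 185.0: 30, 186.5: 3, 188.0: 0, 189.5: 0, 191.0: 0, 192.5: 0, 194.0: 0, 195.5: 0, 197.0: 0, 198.5: 0, 200.0: 0, 201.5: 0, 203.0: 0, 204.5: 0, 206.0: 0, 207.5: 0}
dark 309 {170.0: 0, 171.5: 16, 173.0: 26, 174.5: 26, 176.0: 19, 177.5: 41, 179.0: 82, 180.5: 75, 182.0: 24, 183.5: 0, 185.0: 0, 186.5: 0, 188.0: 0, 189.5: 0, 191.0: 0, 192.5: 0, 194.0: 0, 195.5: 0, 197.0: 0, 198.5: 0, 200.0: 0, 201.5: 0, 203.0: 0, 204.5: 0, 206.0: 0, 207.5: 0}
contour 104 circle [0.5295 0.2453 0.0307] z 0.183
```

```bash
python3 -m inch '[{"xyz":[0,-49,0],"delta_rot":[0,0,0]},{"xyz":[0,-98,0],"delta_rot":[0,0,0]},{"xyz":[0,-147,0],"delta_rot":[0,0,0]},{"xyz":[0,-196,0],"delta_rot":[0,0,0]},{"xyz":[0,-245,0],"delta_rot":[0,0,0]}]'
python3 -m inch '[{"xyz":[-20,-45,-10],"delta_rot":[0,0,0]},{"xyz":[-40,-90,-20],"delta_rot":[0,0,0]},{"xyz":[-60,-130,-30],"delta_rot":[0,0,0]},{"xyz":[-60,-150,-50],"delta_rot":[0,0,0]},{"xyz":[-60,-150,-70],"delta_rot":[0,0,0]}]'
python3 -m inch '[{"xyz":[0,0,0],"delta_rot":[0,0,0]},{"xyz":[0,0,0],"delta_rot":[0,0,0]},{"xyz":[0,0,0],"delta_rot":[0,0,0]}]'
python3 - <<'E'
from m import *
im,d,W,c,s=cloud('wrist'); cv2.imwrite('pics/w2.png',im); print(s['tcp_pos'],s['eef_rot'],s['joint_positions'])
z=W[...,2];sp=np.ptp(im.astype(int),axis=-1)
m=(z>.104)&(z<.122)&(np.hypot(W[...,0]-.464,W[...,1]+.1285)<.055)
k,l,st,ce=cv2.connectedComponentsWithStats(m.astype(np.uint8))
for i in range(1,k):
    if st[i,4]>100: p=W[l==i];print(ce[i],st[i,4],rect(p),np.median(p,0),sp[l==i].mean())
E
```

```text
clock: 1.95
tcp_pos: [0.4703, 0.0225, 0.3619]
eef_rot: [180.0, -0.1, 178.2]
wrist_force: [1.1, 0.5, -0.4]
finger_gap: 0.06
grasp_force: 0.0
clock: 2.45
tcp_pos: [0.4105, -0.1292, 0.292]
eef_rot: [-180.0, 0.1, 177.8]
wrist_force: [0.2, 1.1, -0.3]
finger_gap: 0.0597
grasp_force: 0.0
clock: 2.75
tcp_pos: [0.4119, -0.1265, 0.2934]
eef_rot: [-180.0, 0.1, 178.1]
wrist_force: [-0.2, 0.0, 1.0]
finger_gap: 0.0604
grasp_force: 0.0
[ 0.41192371 -0.12647142  0.29337151] [-1.79991752e+02  6.88071785e-02  1.78120937e+02] [-15.53265617  -1.4878604   26.79600495 114.46230427   0.72636655
  66.79827719  99.091136  ]
[316.47697368 252.29342105] 1520 (array([ 463.3, -129.7]), array([25.8, 75.1]), np.float32(177.5)) [ 0.46007479 -0.12984974  0.11414489] 5.90328947368421
```

```bash
python3 -m inch '[{"xyz":[40,-1,-20],"delta_rot":[0,0,0]},{"xyz":[52,-1.3,-60],"delta_rot":[0,0,-0.5]},{"xyz":[52,-1.3,-100],"delta_rot":[0,0,-0.5]},{"xyz":[52,-1.3,-140],"delta_rot":[0,0,-0.5]},{"xyz":[52,-1.3,-140],"delta_rot":[0,0,-0.5]}]'
python3 -m inch '[{"xyz":[0,0,-30],"delta_rot":[0,0,0]},{"xyz":[0,0,-55],"delta_rot":[0,0,0]},{"xyz":[0,0,-75],"delta_rot":[0,0,0]},{"xyz":[0,0,-82],"delta_rot":[0,0,0]},{"xyz":[0,0,-82],"delta_rot":[0,0,0]}]'
python3 -m inch '[{"xyz":[0,0,0],"delta_rot":[0,0,0]},{"xyz":[0,0,0],"delta_rot":[0,0,0]},{"xyz":[0,0,0],"delta_rot":[0,0,0]},{"xyz":[0,0,0],"delta_rot":[0,0,0]},{"xyz":[0,0,0],"delta_rot":[0,0,0]}]' 10 40
```

```text
clock: 3.3
tcp_pos: [0.4599, -0.1274, 0.1489]
eef_rot: [180.0, -0.6, 177.5]
wrist_force: [-0.5, 0.9, 0.9]
finger_gap: 0.0598
grasp_force: 0.0
clock: 3.8
tcp_pos: [0.4639, -0.1287, 0.0715]
eef_rot: [180.0, 0.1, 177.5]
wrist_force: [-0.2, 0.3, -0.0]
finger_gap: 0.0597
grasp_force: 0.0
clock: 4.3
tcp_pos: [0.463, -0.1288, 0.0709]
eef_rot: [180.0, 0.0, 177.5]
wrist_force: [-0.1, 0.2, 0.2]
finger_gap: 0.0276
grasp_force: 0.0
```

```bash
python3 -m inch '[{"xyz":[0,0,0],"delta_rot":[0,0,0]},{"xyz":[0,0,0],"delta_rot":[0,0,0]},{"xyz":[0,0,0],"delta_rot":[0,0,0]},{"xyz":[0,0,1],"delta_rot":[0,0,0]},{"xyz":[0,0,3],"delta_rot":[0,0,0]}]'
python3 -m inch '[{"xyz":[0,0,20],"delta_rot":[0,0,0]},{"xyz":[0,0,60],"delta_rot":[0,0,0]},{"xyz":[0,0,105],"delta_rot":[0,0,0]},{"xyz":[0,0,150],"delta_rot":[0,0,0]},{"xyz":[0,0,196],"delta_rot":[0,0,0]}]'
python3 -m inch '[{"xyz":[0,0,30],"delta_rot":[0,0,0]},{"xyz":[0,0,40],"delta_rot":[0,0,0]},{"xyz":[0,0,40],"delta_rot":[0,0,0]},{"xyz":[0,0,40],"delta_rot":[0,0,0]}]'
python3 - <<'E'
from h import *
im,d,W,c,s=cloud('wrist'); cv2.imwrite('pics/w3.png',im);np.savez('w3.npz',W=W,im=im);print(s['tcp_pos'],s['eef_rot'],s['wrist_force'],s['joint_positions'])
E
```

```text
clock: 4.8
tcp_pos: [0.4622, -0.1287, 0.0731]
eef_rot: [180.0, -0.1, 177.5]
wrist_force: [-0.1, -0.1, -1.1]
finger_gap: 0.0257
grasp_force: 40.0
clock: 5.3
tcp_pos: [0.4619, -0.1288, 0.2709]
eef_rot: [180.0, -0.1, 177.4]
wrist_force: [1.9, 0.1, -2.4]
finger_gap: 0.0254
grasp_force: 40.0
clock: 5.7
tcp_pos: [0.4617, -0.1285, 0.3075]
eef_rot: [180.0, -0.2, 177.5]
wrist_force: [0.2, 0.9, -2.0]
finger_gap: 0.0256
grasp_force: 40.0
[ 0.46170937 -0.12847435  0.30751616] [179.98487475  -0.21848497 177.47018877] [ 0.21544808  0.86303768 -2.02667405] [-16.78239861   3.75904361  29.19897176 107.9426405   -1.93919592
  69.00380298 100.53619803]
```

View pics/w3.png

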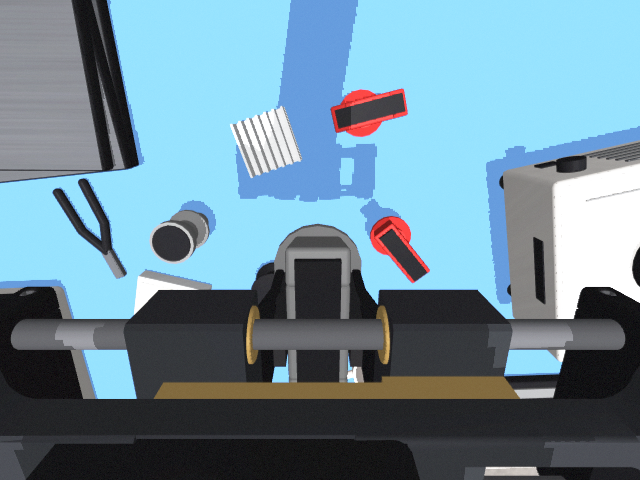

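The nozzle is held between the fingers, beak at (318,310) and flange edge visible at (318,228). I measure its offset and tilt in the grip.

```bash
python3 - <<'E'
from h import *
from scipy.optimize import least_squares
f=np.load('w3.npz');W=f['W'];z=W[...,2]-.3075; dx=W[...,0]-.4617;dy=W[...,1]+.1285
roi=(np.hypot(dx,dy)<.05)
m=roi&(z>-.033)&(z<-.024);p=np.c_[dx[m],dy[m],z[m]]
print('flange',len(p),'z',np.median(p[:,2]),'ang fit',np.linalg.lstsq(np.c_[p[:,:2],np.ones(len(p))],p[:,2],rcond=None)[0])
r=np.hypot(p[:,0],p[:,1]); print('xmin/max',p.min(0),p.max(0))
a=np.arctan2(p[:,1],p[:,0]); o=[]
for b in np.arange(-np.pi,np.pi,.1):
    k=(a>=b)&(a<b+.1)
    if k.sum()>5: o.append(p[k][r[k].argmax()])
o=np.array(o);print(len(o),least_squares(lambda q:np.hypot(o[:,0]-q[0],o[:,1]-q[1])-.027,[0,0],loss='soft_l1',f_scale=.0007).x,least_squares(lambda q:np.hypot(o[:,0]-q[0],o[:,1]-q[1])-q[2],[0,0,.027]).x)
m=roi&(z>.030)&(z<.052)&(dx>-.045)&(dx<.045)&(abs(dy)<.0125);q=np.c_[dx[m],dy[m],z[m]]
print('mouth',len(q),q.min(0),q.max(0),np.median(q,0))
c=np.linalg.lstsq(np.c_[q[:,:2],np.ones(len(q))],q[:,2],rcond=None)[0];res=q[:,2]-np.c_[q[:,:2],np.ones(len(q))]@c;k=abs(res)<.003
c=np.linalg.lstsq(np.c_[q[k,:2],np.ones(k.sum())],q[k,2],rcond=None)[0];print('tilt',c,k.mean())
E
```

```text
flange 1152 z -0.026624862484343703 ang fit [ 0.06768752 -0.00337922 -0.02575384]
xmin/max [-0.02652618 -0.02749227 -0.03299162] [ 0.00399848  0.02589935 -0.02400104]
33 [ 0.00052186 -0.00084712] [-6.02923316e-05 -8.27343769e-04  2.65415311e-02]
mouth 6433 [-0.03715281 -0.01249988  0.03010145] [0.02598081 0.01249751 0.05088075] [-1.81720993e-02 -8.21418486e-06  4.35535015e-02]
tilt [ 0.02298083 -0.00328844  0.04334716] 0.9302036374941707
```

```bash
python3 - <<'E'
from h import *
f=np.load('w3.npz');W=f['W'];im=f['im'].astype(int);z=W[...,2]
m=(abs(z)<.02)&(W[...,0]<.7)&(W[...,0]>.2)&(W[...,1]>-.4)&(im[...,0]-im[...,2]>60);q=W[m]
print('table',np.linalg.lstsq(np.c_[q[:,:2],np.ones(len(q))],q[:,2],rcond=None)[0],len(q),np.median(q[:,2]))
m=(abs(W[...,0]-.4617+.006)<.03)&(abs(W[...,1]+.1285)<.011)&(z>.345)&(z<.36);q=W[m]-[.4617,-.1285,.3075]
for lo in np.arange(-.04,.03,.006):
    k=(q[:,0]>=lo)&(q[:,0]<lo+.006)
    if k.sum()>20: print(round(lo*1e3),k.sum(),np.percentile(q[k,2],[10,50,90]).round(4))
E
```

```text
table [-0.00091247  0.00071187  0.00126954] 114297 0.0008726554423876265
-40 315 [0.0386 0.0397 0.0406]
-34 1019 [0.04   0.0436 0.0447]
-28 794 [0.0422 0.0439 0.0448]
-22 762 [0.0421 0.0439 0.0447]
-16 724 [0.0422 0.0439 0.0446]
-10 217 [0.0418 0.0436 0.0445]
2 161 [0.0433 0.0441 0.0446]
8 621 [0.0421 0.0438 0.0445]
14 597 [0.0419 0.0437 0.0445]
20 243 [0.0415 0.0435 0.0442]
```

```bash
python3 -m inch '[{"xyz":[4,25,0],"delta_rot":[0,0,0]},{"xyz":[12,70,0],"delta_rot":[0,0,0]},{"xyz":[20,115,0],"delta_rot":[0,0,0]},{"xyz":[28,160,0],"delta_rot":[0,0,0]},{"xyz":[36,205,0],"delta_rot":[0,0,0]}]'
python3 -m inch '[{"xyz":[8,45,0],"delta_rot":[0,0,0]},{"xyz":[16,90,0],"delta_rot":[0,0,0]},{"xyz":[24,130,0],"delta_rot":[0,0,0]},{"xyz":[28,160,0],"delta_rot":[0,0,0]},{"xyz":[30,169,0],"delta_rot":[0,0,0]}]'
python3 -m inch '[{"xyz":[0,0,0],"delta_rot":[0,0,0]},{"xyz":[0,0,0],"delta_rot":[0,0,0]},{"xyz":[0,0,0],"delta_rot":[0,0,0]},{"xyz":[0,0,0],"delta_rot":[0,0,0]},{"xyz":[0,0,0],"delta_rot":[0,0,0]}]'
python3 - <<'E'
from h import *
ss=[]
for i in range(5):
    im,d,W,c,s=cloud('wrist'); ss.append(np.r_[s['tcp_pos'],s['wrist_force'],s['eef_rot']])
print(np.mean(ss,0).round(4),np.std(ss,0).round(4)); print(s['joint_positions'],s['clock'])
np.savez('w4.npz',W=W,im=im)
p=cv2.imwrite('pics/w4.png',im[150:420,150:500])
E
```

```text
clock: 6.25
tcp_pos: [0.498, 0.0776, 0.3073]
eef_rot: [-179.9, -0.2, 177.4]
wrist_force: [0.5, 0.3, -1.7]
finger_gap: 0.0259
grasp_force: 40.0
clock: 6.75
tcp_pos: [0.5274, 0.2496, 0.3063]
eef_rot: [-179.9, -0.3, 177.8]
wrist_force: [0.4, 0.2, -3.4]
finger_gap: 0.0259
grasp_force: 40.0
clock: 7.25
tcp_pos: [0.529, 0.2441, 0.3098]
eef_rot: [180.0, 0.0, 177.4]
wrist_force: [0.7, 0.1, -1.7]
finger_gap: 0.0257
grasp_force: 40.0
[ 5.290000e-01  2.446000e-01  3.098000e-01  1.051000e-01 -3.930000e-02
 -2.350300e+00  1.799831e+02  1.300000e-02  1.774208e+02] [0.000e+00 3.000e-04 0.000e+00 7.494e-01 4.177e-01 4.284e-01 1.900e-03
 3.500e-03 2.810e-02]
[-39.81337115  14.46529663  13.52798643  94.7896507   -3.5496353
  71.14689405  61.90163109] 7.45
```

```bash
python3 -m inch '[{"xyz":[0,0.5,-20],"delta_rot":[0,0,0]},{"xyz":[0,0.5,-45],"delta_rot":[0,0,0]},{"xyz":[0,0.5,-65],"delta_rot":[0,0,0]},{"xyz":[0,0.5,-78],"delta_rot":[0,0,0]},{"xyz":[0,0.5,-80],"delta_rot":[0,0,0]}]'
python3 -m inch '[{"xyz":[0,0,-0.5],"delta_rot":[0,0,0]},{"xyz":[0,0,-1],"delta_rot":[0,0,0]},{"xyz":[0,0,-1.5],"delta_rot":[0,0,0]},{"xyz":[0,0,-2],"delta_rot":[0,0,0]},{"xyz":[0,0,-2],"delta_rot":[0,0,0]}]'
python3 -m inch '[{"xyz":[0,0,-0.5],"delta_rot":[0,0,0]},{"xyz":[0,0,-1],"delta_rot":[0,0,0]},{"xyz":[0,0,-1.5],"delta_rot":[0,0,0]},{"xyz":[0,0,-2],"delta_rot":[0,0,0]},{"xyz":[0,0,-2],"delta_rot":[0,0,0]}]'
```

```text
clock: 8.0
tcp_pos: [0.528, 0.2453, 0.2279]
eef_rot: [-179.9, -0.2, 177.5]
wrist_force: [-0.5, -0.3, -3.0]
finger_gap: 0.0259
grasp_force: 40.0
clock: 8.5
tcp_pos: [0.529, 0.2457, 0.2279]
eef_rot: [180.0, 0.0, 177.5]
wrist_force: [0.6, 0.2, -2.5]
finger_gap: 0.0256
grasp_force: 40.0
clock: 9.0
tcp_pos: [0.5289, 0.2456, 0.2255]
eef_rot: [-180.0, -0.0, 177.5]
wrist_force: [-0.4, -0.4, -1.7]
finger_gap: 0.0257
grasp_force: 40.0
```

```bash
python3 -m inch '[{"xyz":[0,0,-0.4],"delta_rot":[0,0,0]},{"xyz":[0,0,-0.8],"delta_rot":[0,0,0]},{"xyz":[0,0,-1],"delta_rot":[0,0,0]},{"xyz":[0,0,-1],"delta_rot":[0,0,0]}]' | grep -E 'tcp|wrist'
python3 -m inch '[{"xyz":[0,0,-0.4],"delta_rot":[0,0,0]},{"xyz":[0,0,-0.8],"delta_rot":[0,0,0]},{"xyz":[0,0,-1],"delta_rot":[0,0,0]},{"xyz":[0,0,-1],"delta_rot":[0,0,0]}]' | grep -E 'tcp|wrist'
python3 -m inch '[{"xyz":[0,0,-0.4],"delta_rot":[0,0,0]},{"xyz":[0,0,-0.8],"delta_rot":[0,0,0]},{"xyz":[0,0,-1],"delta_rot":[0,0,0]},{"xyz":[0,0,-1],"delta_rot":[0,0,0]}]' | grep -E 'tcp|wrist'
```

```text
tcp_pos: [0.5289, 0.2456, 0.2245]
wrist_force: [-0.5, 0.4, -1.4]
tcp_pos: [0.5289, 0.2456, 0.2235]
wrist_force: [0.5, -0.5, -2.5]
tcp_pos: [0.5289, 0.2455, 0.2225]
wrist_force: [-0.6, -1.0, -1.8]
```

```bash
python3 -m inch '[{"xyz":[0,0,-0.3],"delta_rot":[0,0,0]},{"xyz":[0,0,-0.5],"delta_rot":[0,0,0]},{"xyz":[0,0,-0.5],"delta_rot":[0,0,0]}]' | grep -E 'tcp|wrist'
python3 -m inch '[{"xyz":[0,0,-0.3],"delta_rot":[0,0,0]},{"xyz":[0,0,-0.5],"delta_rot":[0,0,0]},{"xyz":[0,0,-0.5],"delta_rot":[0,0,0]}]' | grep -E 'tcp|wrist'
```

```text
tcp_pos: [0.5289, 0.2454, 0.2221]
wrist_force: [-1.0, -1.7, -1.6]
tcp_pos: [0.5289, 0.2453, 0.2216]
wrist_force: [-0.2, -1.3, 0.2]
```

```bash
python3 -m inch '[{"xyz":[0,0,-0.3],"delta_rot":[0,0,0]},{"xyz":[0,0,-0.5],"delta_rot":[0,0,0]},{"xyz":[0,0,-0.5],"delta_rot":[0,0,0]}]' | grep -E 'tcp|wrist'
```

```text
tcp_pos: [0.5289, 0.2452, 0.2212]
wrist_force: [-1.5, -2.8, 2.0]
```

```bash
python3 -m inch '[{"xyz":[-0.2,-0.4,0],"delta_rot":[0,0,0]},{"xyz":[-0.3,-0.7,0],"delta_rot":[0,0,0]},{"xyz":[-0.3,-0.7,0],"delta_rot":[0,0,0]}]' | grep -E 'tcp|wrist'
python3 -m inch '[{"xyz":[0,0,-0.2],"delta_rot":[0,0,0]},{"xyz":[0,0,-0.4],"delta_rot":[0,0,0]},{"xyz":[0,0,-0.4],"delta_rot":[0,0,0]}]' | grep -E 'tcp|wrist'
```

```text
tcp_pos: [0.5288, 0.2451, 0.2211]
wrist_force: [-0.8, -2.5, 0.0]
tcp_pos: [0.5287, 0.245, 0.2206]
wrist_force: [-0.2, -1.6, 0.1]
```

```bash
python3 -m inch '[{"xyz":[0,-0.3,0],"delta_rot":[0,0,0]},{"xyz":[0,-0.6,0],"delta_rot":[0,0,0]},{"xyz":[0,-0.6,0],"delta_rot":[0,0,0]}]' | grep -E 'tcp|wrist'
python3 -m inch '[{"xyz":[0,0,-0.2],"delta_rot":[0,0,0]},{"xyz":[0,0,-0.4],"delta_rot":[0,0,0]},{"xyz":[0,0,-0.4],"delta_rot":[0,0,0]}]' | grep -E 'tcp|wrist'
```

```text
tcp_pos: [0.5287, 0.245, 0.2206]
wrist_force: [0.4, -0.2, -1.7]
tcp_pos: [0.5287, 0.2449, 0.2205]
wrist_force: [0.4, 0.2, -0.6]
```

```bash
python3 -m inch '[{"xyz":[0,0,-0.2],"delta_rot":[0,0,0]},{"xyz":[0,0,-0.4],"delta_rot":[0,0,0]},{"xyz":[0,0,-0.4],"delta_rot":[0,0,0]}]' | grep -E 'tcp|wrist'
```

```text
tcp_pos: [0.5287, 0.2449, 0.2205]
wrist_force: [-1.4, 1.1, 3.1]
```

```bash
python3 -m inch '[{"xyz":[0,0,-0.2],"delta_rot":[0,0,0]},{"xyz":[0,0,-0.4],"delta_rot":[0,0,0]},{"xyz":[0,0,-0.4],"delta_rot":[0,0,0]}]' | grep -E 'tcp|wrist'
```

```text
tcp_pos: [0.5287, 0.2449, 0.2204]
wrist_force: [-2.0, 1.5, 6.0]
```

```bash
python3 -m inch '[{"xyz":[0,0,-0.2],"delta_rot":[0,0,0]},{"xyz":[0,0,-0.4],"delta_rot":[0,0,0]},{"xyz":[0,0,-0.4],"delta_rot":[0,0,0]}]' | grep -E 'tcp|wrist'
```

```text
tcp_pos: [0.5287, 0.2449, 0.2204]
wrist_force: [-2.9, 1.4, 7.2]
```

```bash
python3 -m inch '[{"xyz":[-0.2,0.1,-0.2],"delta_rot":[0,0,0]},{"xyz":[-0.5,0.2,-0.4],"delta_rot":[0,0,0]},{"xyz":[-0.5,0.2,-0.4],"delta_rot":[0,0,0]}]' | grep -E 'tcp|wrist'
python3 - <<'E'
from h import *
ss=[]
for i in range(6): vision.read_camera('wrist'); s=status.observe(); ss.append(np.r_[s['tcp_pos']*1000,s['wrist_force'],s['ft_torque'],s['eef_rot']])
print(np.mean(ss,0).round(2),s['clock'])
E
```

```text
tcp_pos: [0.5287, 0.2449, 0.2204]
wrist_force: [-2.1, 0.2, 8.0]
[ 5.2870e+02  2.4490e+02  2.2036e+02 -2.0200e+00  2.1000e-01  8.8900e+00
  2.0000e-02  5.4000e-01 -1.0000e-02  1.7991e+02  1.0000e-01  1.7747e+02] 13.8
```

```bash
python3 -m inch '[{"xyz":[-0.2,0,-0.2],"delta_rot":[0,0,0]},{"xyz":[-0.4,0,-0.4],"delta_rot":[0,0,0]},{"xyz":[-0.4,0,-0.4],"delta_rot":[0,0,0]}]' | grep -E 'tcp|wrist'
python3 - <<'E'
from h import *
ss=[]
for i in range(6): vision.read_camera('wrist'); s=status.observe(); ss.append(np.r_[s['tcp_pos']*1000,s['wrist_force'],s['ft_torque'],s['eef_rot']])
print(np.mean(ss,0).round(2),s['clock'])
E
```

```text
tcp_pos: [0.5287, 0.2449, 0.2203]
wrist_force: [-0.8, -0.6, 10.8]
[ 5.2868e+02  2.4487e+02  2.2035e+02 -1.8400e+00  1.2000e-01  1.0380e+01
 -0.0000e+00  5.1000e-01  1.0000e-02  1.7990e+02  1.4000e-01  1.7746e+02] 14.4
```

```bash
python3 -m inch '[{"xyz":[0,0,-0.2],"delta_rot":[0,0,0]},{"xyz":[0,0,-0.2],"delta_rot":[0,0,0]},{"xyz":[0,0,-0.2],"delta_rot":[0,0,0]},{"xyz":[0,0,-0.2],"delta_rot":[0,0,0]}]' | grep -E 'tcp|wrist'
python3 -m inch '[{"xyz":[0,0,0],"delta_rot":[0,0,-1]},{"xyz":[0,0,0],"delta_rot":[0,0,-3]},{"xyz":[0,0,0],"delta_rot":[0,0,-5]},{"xyz":[0,0,0],"delta_rot":[0,0,-7]},{"xyz":[0,0,0],"delta_rot":[0,0,-9]}]' | grep -E 'tcp|wrist|eef'
python3 - <<'E'
from h import *
ss=[]
for i in range(3): vision.read_camera('wrist'); s=status.observe(); ss.append(np.r_[s['tcp_pos']*1000,s['wrist_force'],s['ft_torque'],s['eef_rot']])
print(np.mean(ss,0).round(2),s['clock'],s['joint_positions'])
E
```

```text
tcp_pos: [0.5287, 0.2449, 0.2203]
wrist_force: [-1.1, -0.9, 11.6]
tcp_pos: [0.5287, 0.245, 0.2203]
eef_rot: [179.9, 0.1, 168.4]
wrist_force: [-2.1, 0.4, 10.6]
[ 5.2869e+02  2.4497e+02  2.2031e+02 -1.9700e+00 -4.3000e-01  1.1070e+01
 -3.0000e-02  5.7000e-01  1.3000e-01  1.7988e+02  1.4000e-01  1.6845e+02] 15.45 [-40.53742391  18.33976879  14.66284724 101.8266335   -5.27855936
  60.31309103  54.5038559 ]
```

```bash
for i in 1; do python3 -m inch '[{"xyz":[0,0,0],"delta_rot":[0,0,-3]},{"xyz":[0,0,0],"delta_rot":[0,0,-6]},{"xyz":[0,0,0],"delta_rot":[0,0,-9]},{"xyz":[0,0,0],"delta_rot":[0,0,-12]},{"xyz":[0,0,0],"delta_rot":[0,0,-15]}]' | grep -E 'tcp|wrist|eef'; done
cat > st.py <<'E'
from h import *
ss=[]
for i in range(3): vision.read_camera('wrist'); s=status.observe(); ss.append(np.r_[s['tcp_pos']*1000,s['wrist_force'],s['ft_torque'],s['eef_rot']])
print(np.mean(ss,0).round(2),s['clock'],s['joint_positions'][6])
E
python3 st.py
```

```text
tcp_pos: [0.5288, 0.2451, 0.2203]
eef_rot: [179.8, 0.1, 153.4]
wrist_force: [-1.7, -0.4, 12.1]
[ 5.2876e+02  2.4509e+02  2.2030e+02 -2.6100e+00 -3.1000e-01  1.0780e+01
 -0.0000e+00  5.1000e-01  5.0000e-02  1.7983e+02  1.0000e-01  1.5341e+02] 16.1 40.50914397077356
```

```bash
python3 -m inch '[{"xyz":[0,0,0],"delta_rot":[0,0,-3]},{"xyz":[0,0,0],"delta_rot":[0,0,-6]},{"xyz":[0,0,0],"delta_rot":[0,0,-9]},{"xyz":[0,0,0],"delta_rot":[0,0,-12]},{"xyz":[0,0,0],"delta_rot":[0,0,-15]}]' | grep -E 'tcp|wrist|eef'; python3 st.py
```

```text
tcp_pos: [0.5289, 0.2452, 0.2203]
eef_rot: [179.8, 0.1, 138.4]
wrist_force: [-0.4, 1.1, 10.8]
[ 5.2885e+02  2.4520e+02  2.2032e+02 -1.5400e+00  5.7000e-01  1.0800e+01
  0.0000e+00  4.6000e-01  6.0000e-02  1.7979e+02  6.0000e-02  1.3842e+02] 16.75 26.56578478477401
```

```bash
python3 -m inch '[{"xyz":[0,0,0],"delta_rot":[0,0,-3]},{"xyz":[0,0,0],"delta_rot":[0,0,-6]},{"xyz":[0,0,0],"delta_rot":[0,0,-9]},{"xyz":[0,0,0],"delta_rot":[0,0,-12]}]' | grep -E 'tcp|wrist|eef'; python3 - <<'E'
from h import *
print(status.observe()['ft_torque'])
for n in ['top','scene','wrist']:
    im,d,W,c,s=cloud(n); np.savez(f'r_{n}.npz',W=W,im=im)
    if n=='wrist': a=cv2.resize(im[180:300,220:420],None,fx=2,fy=2)
    if n=='top': b=cv2.resize(im[213:293,124:224],None,fx=4,fy=4)
    if n=='scene': e=cv2.resize(im[90:190,370:495],None,fx=3.2,fy=3.2)
cv2.imwrite('pics/r1.png',np.vstack([np.hstack([b,e]),cv2.copyMakeBorder(a,0,0,0,400,0)]))
E
```

```text
tcp_pos: [0.529, 0.2452, 0.2203]
eef_rot: [179.8, 0.0, 126.4]
wrist_force: [-0.8, 1.6, 10.4]
[-0.00934767  0.40251393  0.27809235]
```

View pics/r1.png

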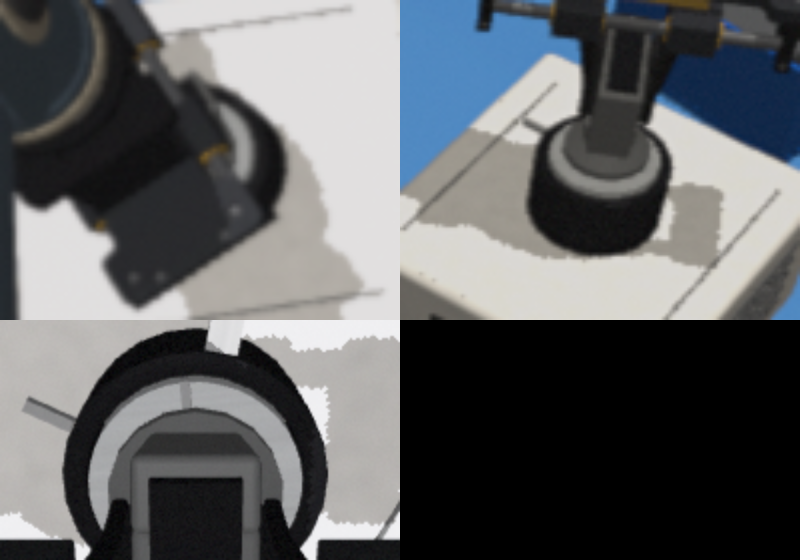

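The wrist crop shows the narrow mark at (45,413), the rib at (186,395) and the wide mark at (225,335). The ring is turning with the nozzle, with about 20° to go.

```bash
python3 -m inch '[{"xyz":[0,0,0],"delta_rot":[0,0,-3]},{"xyz":[0,0,0],"delta_rot":[0,0,-6]},{"xyz":[0,0,0],"delta_rot":[0,0,-9]},{"xyz":[0,0,0],"delta_rot":[0,0,-12]},{"xyz":[0,0,0],"delta_rot":[0,0,-15]}]' | grep -E 'tcp|wrist|eef';python3 -c "from h import *;print(status.observe()['ft_torque'])"
python3 -m inch '[{"xyz":[0,0,0],"delta_rot":[0,0,-2]},{"xyz":[0,0,0],"delta_rot":[0,0,-4]}]' | grep -E 'tcp|wrist|eef';python3 -c "from h import *;print(status.observe()['ft_torque'])"
```

```text
tcp_pos: [0.5291, 0.2453, 0.2203]
eef_rot: [179.8, -0.0, 111.4]
wrist_force: [-1.2, 0.1, 11.6]
[0.03745999 0.3156259  0.25983351]
tcp_pos: [0.5291, 0.2453, 0.2203]
eef_rot: [179.8, -0.0, 107.5]
wrist_force: [-0.9, 0.0, 9.3]
[0.0399832  0.28968073 0.47933837]
```

```bash
python3 -m inch '[{"xyz":[0,0,0],"delta_rot":[0,0,-1]},{"xyz":[0,0,0],"delta_rot":[0,0,-2]}]' | grep -E 'tcp|wrist|eef';python3 -c "from h import *;print(status.observe()['ft_torque'])"
```

```text
tcp_pos: [0.5291, 0.2453, 0.2203]
eef_rot: [179.8, -0.0, 105.6]
wrist_force: [-0.7, 0.1, 10.2]
[0.03343439 0.25041385 0.47929858]
```

```bash
python3 -m inch '[{"xyz":[0,0,0],"delta_rot":[0,0,-1]},{"xyz":[0,0,0],"delta_rot":[0,0,-2]}]' | grep -E 'tcp|wrist|eef';python3 -c "from h import *;print(status.observe()['ft_torque'])"
```

```text
tcp_pos: [0.5292, 0.2453, 0.2203]
eef_rot: [179.8, -0.1, 103.6]
wrist_force: [0.1, 0.4, 10.0]
[-0.00603889  0.23458812  0.50347717]
```

```bash
python3 -m inch '[{"xyz":[0,0,0],"delta_rot":[0,0,0]},{"xyz":[0,0,0],"delta_rot":[0,0,0]},{"xyz":[0,0,0.5],"delta_rot":[0,0,0]},{"xyz":[0,0,1],"delta_rot":[0,0,0]},{"xyz":[0,0,1.4],"delta_rot":[0,0,0]}]' | grep -E 'tcp|wrist|eef'; python3 - <<'E'
from h import *
print(status.observe()['ft_torque'])
im,d,W,c,s=cloud('wrist')
cv2.imwrite('pics/r2.png',cv2.resize(im[170:310,200:440],None,fx=3,fy=3))
E
```

```text
tcp_pos: [0.5291, 0.2453, 0.2204]
eef_rot: [179.8, -0.0, 103.6]
wrist_force: [2.7, 1.2, 2.8]
[ 0.36862585 -0.65951397  0.48311663]
```

View pics/r2.png

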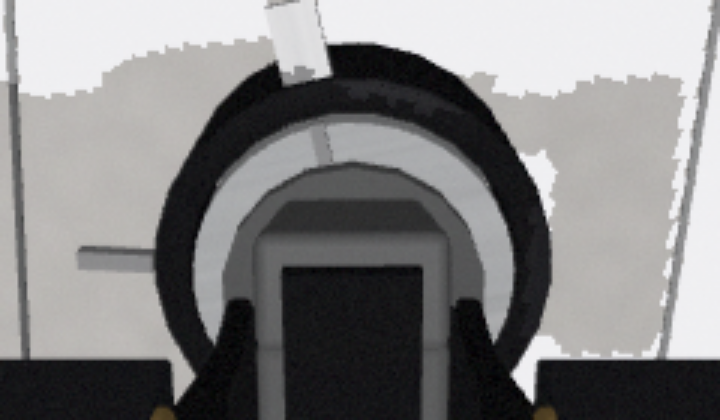

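The rib at (322,145) now points at the wide mark (300,40), so the damper is open. I ease the twist and release.

```bash
python3 -m inch '[{"xyz":[0,0,0],"delta_rot":[0,0,0.7]},{"xyz":[0,0,0],"delta_rot":[0,0,1]},{"xyz":[0,0,0],"delta_rot":[0,0,1]}]' - 8| grep -E 'tcp|wrist|eef|grasp'; python3 -c "from h import *;print(status.observe()['ft_torque'])"
python3 -m inch '[{"xyz":[0,0,0],"delta_rot":[0,0,0]},{"xyz":[0,0,0],"delta_rot":[0,0,0]},{"xyz":[0,0,0],"delta_rot":[0,0,0]},{"xyz":[0,0,0],"delta_rot":[0,0,0]},{"xyz":[0,0,0],"delta_rot":[0,0,0]}]' 55
python3 -m inch '[{"xyz":[0,0,0],"delta_rot":[0,0,0]},{"xyz":[0,0,3],"delta_rot":[0,0,0]},{"xyz":[0,0,10],"delta_rot":[0,0,0]},{"xyz":[0,0,25],"delta_rot":[0,0,0]},{"xyz":[0,0,45],"delta_rot":[0,0,0]}]'
```

```text
tcp_pos: [0.5291, 0.2451, 0.2203]
eef_rot: [179.8, -0.1, 104.4]
wrist_force: [2.8, 2.7, 5.0]
grasp_force: 8.0
[ 0.41572165 -0.69606885 -0.090254  ]
clock: 19.75
tcp_pos: [0.5272, 0.2443, 0.2189]
eef_rot: [-179.9, 0.0, 104.5]
wrist_force: [1.0, 0.4, 0.3]
finger_gap: 0.053
grasp_force: 0.0
clock: 20.25
tcp_pos: [0.5273, 0.2444, 0.2648]
eef_rot: [-179.9, 0.0, 104.5]
wrist_force: [0.3, 0.2, -0.6]
finger_gap: 0.0548
grasp_force: 0.0
```

```bash
python3 -m inch '[{"xyz":[0,0,40],"delta_rot":[0,0,0]},{"xyz":[0,0,85],"delta_rot":[0,0,0]},{"xyz":[-20,0,110],"delta_rot":[0,0,0]},{"xyz":[-60,-20,120],"delta_rot":[0,0,0]},{"xyz":[-80,-30,120],"delta_rot":[0,0,0]}]' |grep tcp
python3 -m inch '[{"xyz":[0,0,0],"delta_rot":[0,0,0]},{"xyz":[0,0,0],"delta_rot":[0,0,0]},{"xyz":[0,0,0],"delta_rot":[0,0,0]}]' | grep -E 'clock|tcp|wrist'
python3 - <<'E'
from m import *
im,d,W,c,s=cloud('scene'); z=W[...,2]
imw,d,Ww,c,s=cloud('wrist')
cv2.imwrite('pics/f.png',np.vstack([cv2.resize(im[80:200,350:510],(400,300)),cv2.resize(imw,(400,300))]))
for n,V in(('scene',W),('wrist',Ww)):
    zz=V[...,2]; m=(zz>.255)&(zz<.272)&(np.hypot(V[...,0]-.529,V[...,1]-.245)<.06); q=V[m]
    if len(q)>50:
        print(n,len(q),rect(q),np.percentile(q[:,2],[5,50,95]),np.linalg.lstsq(np.c_[q[:,:2],np.ones(len(q))],q[:,2],rcond=None)[0])
E
```

```text
tcp_pos: [0.4468, 0.2136, 0.3872]
clock: 21.05
tcp_pos: [0.4483, 0.215, 0.3845]
wrist_force: [-0.3, 1.1, -0.4]
scene 407 (array([529.8, 243.2]), array([26.9, 77.2]), np.float32(104.1)) [0.25674536 0.26219074 0.26493043] [-0.0783628   0.013746    0.30002144]
wrist 2560 (array([529. , 243.7]), array([26.5, 75. ]), np.float32(104.1)) [0.25880702 0.26367881 0.26527469] [0.08232572 0.0132395  0.21634926]
```

View pics/f.png

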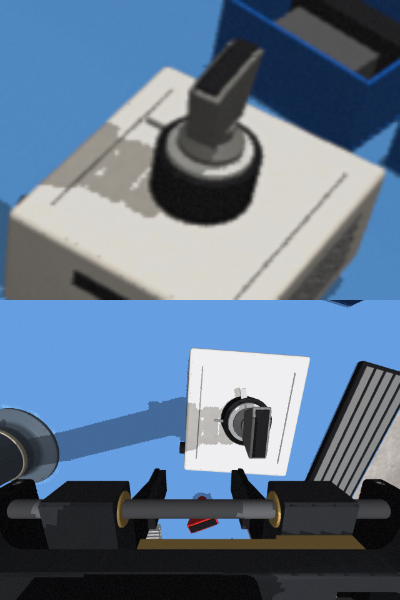

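The nozzle stands upright in the ring, with its mouth at about (529, 243.5) mm and level. In the lower picture the wide mark is at (240,392), beside the nozzle, and the gripper is well clear.

```bash
python3 -c "
from cell import bot;print(bot.job_done())"
```

```text
the job is handed in; nothing more can be done
None
```

The flat nozzle is pressed home and upright in the ring, the damper is turned to its stop with the rib at the wide mark, the gripper is clear, and the job is handed in at about 21 s; the hand-in returned no verdict.

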